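# Swing the pinned drilling plate square on its fixture

### The arm

A 6-joint arm with a two-finger parallel gripper is mounted at the origin on the work surface. World frame = base frame: x ahead of the robot, y to its left, z up, the work surface at z = 0. Lengths are in m, angles in rad, forces in N, time in s.
With the tool pointing down it reaches from about 0.375 to 0.75 m from the base axis. Payload 9 kg.
Tool frame: the origin (TCP) lies at the very end of the fingers, on their centre line; the grasp point (between the pads) lies 19 mm behind it; x points along the fingers, y is the direction in which the jaws open and shut, and the axes are right-handed (so a half turn about x gives the same grasp; the last joint's range is limited). The gripper opens to 85 mm and grips with 20 to 120 N. Pads are 22 mm wide; open, the fingers measure 114 mm over their backs; the gripper's body (76 mm by 85 mm) begins 54 mm behind the grasp point. The pads swing forward as they close: fully open they stand 13 mm farther back than shut.
Start: joints at [1.117, 0.104, 0.097, 1.564, 0, 1.353], TCP at [0.14, 0.583, 0.231] pointing down, gripper open.
Joint ranges: [-2.99, 2.99], [-0.84, 1.86], [-1.1, 1.16], [-1.84, 2.11], [-1.51, 1.56], [-3.14, 3.14]. Speed limits (rad/s): [2.22, 2.22, 2.57, 3.14, 3.14, 3.14].

### API

Orientations are given as a unit quaternion [w, x, y, z].
In Python, from plant import get_obs, read_camera, sign_off gives the robot as it stands.
- The arm moves only by the tool arm_command, never from a script. Its argument "motion" is a list of rows, each an object with "claw": the opening, from 0 (shut) to 1 (fully open); "linear": the shift along the tool's x, y, z in m, a list of three; "yaw": the turn about the tool's x in rad. A call has 1 to 8 rows; each row shifts and turns the commanded pose from where the row before left it, along the tool's axes as they then stand; what a row does not reach is not made up. A row lasts 1/12 s, in which the tool goes at most 41.7 mm and 7.16 degrees, less where a joint would pass 70% of its speed; a pose out of reach is approached as far as the arm can. A call with a gripper value outside its range is refused whole. The fingers move at their own pace and stop on an object; the grip force is fixed at half the most. Time passes only in rows, so rows that do not move let the fingers close. It gives the time, the measured TCP pose, the force and the opening at its end, in the units of the state.
- get_obs(): the state, without advancing time (a new reading comes with each control period).
- read_camera(name): name is "side" or "top" or "wrist"; returns a dict with "pixels" (400x640x3 uint8, red, green, blue), "depth" (400x640 float32, m along the optical axis (not along the pixel's ray), 0 where there is no reading), "vertical_fov" (degrees; the focal length in pixels is half the picture's height over the tangent of half this angle, whatever the lens; pixels are square), "cx", "cy" (the principal point, pixels), "R" (3x3) and "t" (3): a world point X has camera coordinates R X + t. Camera axes: x right, y down, z forward; pixel columns grow to the right and rows downward; lengths in m; the calibration is good to about 2 mm. A picture is of the moment at which its call begins.
- sign_off(): hands the job in, once; it reports no verdict.
The state is a dict: "time": time; "q": joint angles; "qvel": joint speeds; "tau": joint torques, N m; "eef_pos": TCP position; "ee_rot": TCP orientation; "contact_force": force on the tool from outside, world axes, zero at the start; "moment": the same for the moment, N m; "width": finger opening in m.
Only numpy, scipy, OpenCV 4.12 (cv2) and the standard library are available. Lean on these libraries where they do the work, as an engineer would, in place of code of your own. Each camera call takes 0.05 s, during which the arm holds its last target.

### The job

The aluminium plate pinned to the drilling fixture has been swung out askew. Push it near its free end so that it pivots about its pin and comes to lie straight along the middle of the fixture base, between the two scribed lines, and leave it there. Do not disturb the similar loose plate lying nearby.

Things in the scene. Friction and masses are not known exactly. Their poses are not given: they have to be found in the camera images.
- fixture: Dark steel base plate, 260 x 220 x 12 mm, fixed. Origin: on the pivot pin's axis at table height; z up, x along the base's middle line, from the pin towards where the squared plate's free end belongs. Base spans x -65 to 195, y -110 to 110 mm. Two light scribed lines at y = 48 and -48 mm mark the squared plate's long edges.
- swing_plate (a joint): Heading (rad) of the pinned aluminium plate: 0 = square along fixture x, positive = anticlockwise from above. Starts 0.5 to 0.95; no stop at 0; 2 N of friction at the free end holds it. Plate 180 x 90 x 16 mm, top 28.5 mm above the table. Pin on its long middle line, 30 mm from one short end, 150 mm from the free end; dark pin cap 30 mm wide, 38.5 mm high.
- free_corner (a point): Free-end top corner of the pinned plate, on the long side to be pushed: 150 mm along plate x (pin to free end), 45 mm along plate y (middle line to this side), 28.5 mm above the table. Axes are the plate's, z up.
- loose_plate: Bystander: loose aluminium plate, 180 x 90 x 16 mm, 0.7 kg, flat on the table, with two black holes and no pin. Origin: centre of its underside, x along its length. It, a fixed drill-bit block (140 mm high) and a fixed small vise (65 mm high) lie around the fixture, their centres 240 mm or more from the pin.

How it is judged:
At the end, for the whole second after the job is handed in: The pinned plate is at rest, square along the middle of the fixture base to within 10 degrees either way (value of joint swing_plate between -0.175 and 0.175 rad and velocity of joint swing_plate between -0.05 and 0.05 rad/s); the robot touches nothing.
It fails at once if the loose plate is moved by more than 20 mm (distance of loose_plate from where it was at the start of the episode above 0.02 m).
It also fails if it takes over 32 s, if anything falls off the work surface, if the arm or the gripper's body presses on something with over 40 N, if the wrist force passes 120 N, or if a joint passes its speed limit or range.

## Working session

There is one attempt and no reset: what is moved stays moved. The work goes in short steps, Python scripts to look and compute and a tool call to move; the robot and the scene stay as the last step left them, time stands still between calls to the robot, and variables do not carry over. Pictures are saved under pics/ and viewed, and the job is handed in when it is done.

Besides the shell and the picture viewer there is one more tool, called after ">>>" as name(argument=value, ...), one argument or row to a line, values as JSON. arm_command: Moves the arm, as the interface text tells. Its arguments: {"type":"object","properties":{"motion":{"type":"array"}},"required":["motion"]}

```bash
mkdir -p pics; cat > h.py <<'E'
import numpy as np,cv2
from plant import get_obs,read_camera,sign_off
def snap(n,f):
    c=read_camera(n);cv2.imwrite('pics/%s.png'%f,c['pixels'][:,:,::-1]);np.savez('pics/%s.npz'%f,**c);return c
def pt(f,u,v,z=None):
    c=np.load('pics/%s.npz'%f);fl=200/np.tan(np.radians(float(c['vertical_fov']))/2)
    r=np.array([(u-c['cx'])/fl,(v-c['cy'])/fl,1.]);R=c['R'];t=c['t'];o=-R.T@t;d=R.T@r
    if z is None: return o+d*float(c['depth'][int(round(v)),int(round(u))])
    return o+d*(z-o[2])/d[2]
E
python3 - <<'E'
from h import *
snap('top','top0');snap('side','side0')
o=get_obs();print(o['time'],o['eef_pos'],o['ee_rot'],o['contact_force'],o['width'])
E
```

```text
0.1 [0.14003559 0.58311116 0.23059665] [ 0.70206029  0.08277837  0.70233274 -0.08359308] [-1.53015464 -0.75586646  0.34457726] 0.08551992705339438
```

View pics/top0.png

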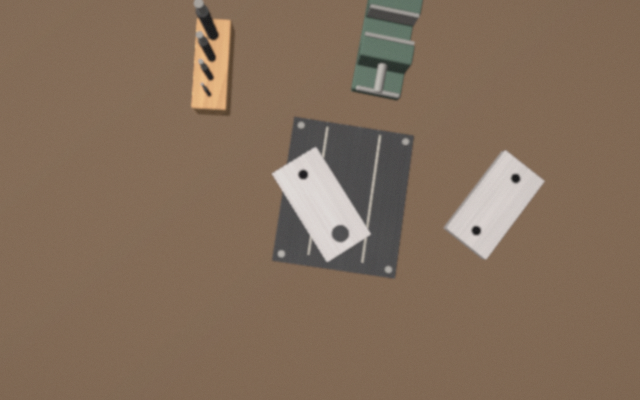

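View pics/side0.png

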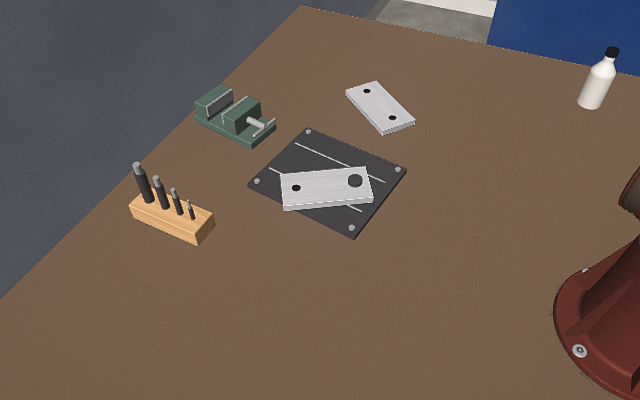

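The top view shows the pin cap at (340,233), and the pinned plate's free-end corners at (273,174) and (316,149). The scribed lines run up the picture. The loose plate is at right, around (495,205). The drill block is at upper left and the vise at the top.

```bash
python3 - <<'E'
from h import *
for n,u,v,z in [('pin',340,233,.0385),('fcL',273,174,.0285),('fcR',316,149,.0285),('pcR',369,235,.0285),('pcL',328,261,.0285),('bTL',293,118,.012),('bTR',413,134,.012),('bBR',395,277,.012),('bBL',273,262,.012),('l1a',327,127,.012),('l1b',309,254,.012),('l2a',379,136,.012),('l2b',363,262,.012),('lp1',506,151,.016),('lp2',544,182,.016),('lp3',486,258,.016),('lp4',445,228,.016),('blk',210,108,.03)]:
    print(n,pt('top0',u,v,z).round(4),pt('top0',u,v).round(4))
for n,u,v,z in [('pin',355,181,.0385),('fcNear',283,210,.0285),('fcfar',281,173,.0285)]:
    print('side',n,pt('side0',u,v,z).round(4),pt('side0',u,v).round(4))
from scipy.spatial.transform import Rotation as Ro
q=get_obs()['ee_rot'];print(Ro.from_quat(np.r_[q[1:],q[0]]).as_matrix().round(3))
c=np.load('pics/top0.npz');print(-c['R'].T@c['t'],c['R'].round(2))
E
```

```text
pin [ 0.5305 -0.105   0.0385] [ 0.5305 -0.105   0.0386]
fcL [0.6323 0.0096 0.0285] [0.6324 0.0096 0.0278]
fcR [ 0.6763 -0.065   0.0285] [ 0.6761 -0.0649  0.0294]
pcR [ 0.5266 -0.1564  0.0285] [ 0.5266 -0.1565  0.0278]
pcL [ 0.4824 -0.0851  0.0285] [ 0.4823 -0.0852  0.0277]
bTL [ 0.7354 -0.0246  0.012 ] [ 0.7393 -0.0244 -0.0019]
bTR [ 0.7079 -0.2415  0.012 ] [ 0.7111 -0.2457 -0.0015]
bBR [ 0.452  -0.2048  0.012 ] [ 4.503e-01 -2.078e-01  2.000e-04]
bBL [0.4796 0.01   0.012 ] [0.4786 0.0107 0.0019]
l1a [ 0.7195 -0.0856  0.012 ] [ 0.7188 -0.0854  0.015 ]
l1b [ 0.4932 -0.0529  0.012 ] [ 0.4931 -0.053   0.011 ]
l2a [ 0.7038 -0.1795  0.012 ] [ 0.7038 -0.1795  0.012 ]
l2b [ 0.4786 -0.1482  0.012 ] [ 0.4786 -0.1482  0.012 ]
lp1 [ 0.677  -0.4102  0.016 ] [ 0.6803 -0.4198 -0.0011]
lp2 [ 0.6207 -0.4786  0.016 ] [ 0.6221 -0.487   0.0033]
lp3 [ 0.4847 -0.3676  0.016 ] [ 0.485  -0.3661  0.0191]
lp4 [ 0.5381 -0.2949  0.016 ] [ 0.538  -0.2966  0.0114]
blk [0.7467 0.1186 0.03  ] [0.7442 0.1167 0.0384]
side pin [ 0.5284 -0.0977  0.0385] [ 0.5286 -0.0982  0.0379]
side fcNear [0.6287 0.0232 0.0285] [ 0.6425  0.0009 -0.0012]
side fcfar [ 0.6798 -0.0654  0.0285] [ 0.6881 -0.0788  0.0131]
[[-0.001  0.234  0.972]
 [-0.001  0.972 -0.234]
 [-1.    -0.001 -0.   ]]
[ 0.54816237 -0.03508569  0.68507682] [[-0.   -1.    0.04]
 [-1.   -0.   -0.06]
 [ 0.06 -0.04 -1.  ]]
```

>>> arm_command(
  motion=[
    {"claw": 0, "linear": [0, -0.0218, 0.0284], "yaw": 0},
    {"claw": 0, "linear": [0, -0.0218, 0.0284], "yaw": 0},
    {"claw": 0, "linear": [0, -0.0218, 0.0284], "yaw": 0},
    {"claw": 0, "linear": [0, -0.0218, 0.0284], "yaw": 0},
    {"claw": 0, "linear": [0, -0.0218, 0.0284], "yaw": 0},
    {"claw": 0, "linear": [0, -0.0218, 0.0284], "yaw": 0},
    {"claw": 0, "linear": [0, -0.0218, 0.0284], "yaw": 0},
    {"claw": 0, "linear": [0, -0.0218, 0.0284], "yaw": 0},
  ],
)

```text
time: 0.77
eef_pos: [0.3209, 0.3592, 0.2311]
ee_rot: [0.702, 0.083, 0.702, -0.083]
contact_force: [0.9, 1.0, 0.3]
width: 0.0002
```

>>> arm_command(
  motion=[
    {"claw": 0, "linear": [0, -0.0218, 0.0284], "yaw": 0},
    {"claw": 0, "linear": [0, -0.0218, 0.0284], "yaw": 0},
    {"claw": 0, "linear": [0, -0.0218, 0.0284], "yaw": 0},
    {"claw": 0, "linear": [0, -0.0218, 0.0284], "yaw": 0},
    {"claw": 0, "linear": [0, -0.0218, 0.0284], "yaw": 0},
    {"claw": 0, "linear": [0, -0.0218, 0.0284], "yaw": 0},
    {"claw": 0, "linear": [0, -0.0218, 0.0284], "yaw": 0},
    {"claw": 0, "linear": [0, -0.0218, 0.0284], "yaw": 0},
  ],
)

```text
time: 1.43
eef_pos: [0.5012, 0.1365, 0.231]
ee_rot: [0.702, 0.083, 0.702, -0.083]
contact_force: [0.1, 1.2, 0.8]
width: -0.0001
```

>>> arm_command(
  motion=[
    {"claw": 0, "linear": [0, -0.0218, 0.0284], "yaw": 0},
    {"claw": 0, "linear": [0, -0.0218, 0.0284], "yaw": 0},
    {"claw": 0, "linear": [0, -0.0218, 0.0284], "yaw": 0},
    {"claw": 0, "linear": [0, -0.0218, 0.0284], "yaw": 0},
    {"claw": 0, "linear": [0, 0, 0], "yaw": 0},
    {"claw": 0, "linear": [0, 0, 0], "yaw": 0},
  ],
)

```text
time: 1.93
eef_pos: [0.5908, 0.0253, 0.23]
ee_rot: [0.701, 0.084, 0.703, -0.084]
contact_force: [-0.3, -0.6, -0.4]
width: 0.0002
```

>>> arm_command(
  motion=[
    {"claw": 0, "linear": [0.035, 0, 0], "yaw": 0},
    {"claw": 0, "linear": [0.035, 0, 0], "yaw": 0},
    {"claw": 0, "linear": [0.035, 0, 0], "yaw": 0},
    {"claw": 0, "linear": [0.035, 0, 0], "yaw": 0},
    {"claw": 0, "linear": [0.03, 0, 0], "yaw": 0},
    {"claw": 0, "linear": [0.02, 0, 0], "yaw": 0},
    {"claw": 0, "linear": [0, 0, 0], "yaw": 0},
  ],
)

```text
time: 2.52
eef_pos: [0.5864, 0.0286, 0.0363]
ee_rot: [0.699, 0.083, 0.705, -0.082]
contact_force: [-1.4, 0.7, -1.2]
width: 0.0002
```

```bash
python3 - <<'E'
from h import *
a=snap('top','top1')['pixels'];b=snap('side','side1')['pixels']
im=np.hstack([cv2.resize(x[60:310,200:440] if i==0 else x[60:310,180:420],(400,416)) for i,x in enumerate((a,b))])
cv2.imwrite('pics/c1.png',im[:,:,::-1])
E
```

```text
(no output)
```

View pics/c1.png

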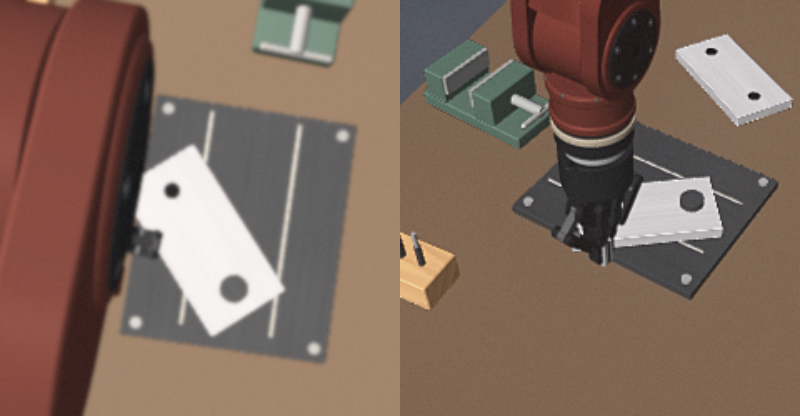

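The shut fingers stand clear of the plate's left long side, a little in from the free end, and the arm clears the vise and block. Next I lower them to side height.

>>> arm_command(
  motion=[
    {"claw": 0, "linear": [0.008, 0, 0], "yaw": 0},
    {"claw": 0, "linear": [0.006, 0, 0], "yaw": 0},
    {"claw": 0, "linear": [0, 0, 0], "yaw": 0},
    {"claw": 0, "linear": [0, 0, 0], "yaw": 0},
  ],
)

```text
time: 2.95
eef_pos: [0.5907, 0.0268, 0.0277]
ee_rot: [0.702, 0.083, 0.702, -0.083]
contact_force: [0.1, -0.6, 0.3]
width: -0.0004
```

>>> arm_command(
  motion=[
    {"claw": 0, "linear": [0.007, 0, 0], "yaw": 0},
    {"claw": 0, "linear": [0, 0, 0], "yaw": 0},
    {"claw": 0, "linear": [0, 0, 0], "yaw": 0},
  ],
)

```text
time: 3.2
eef_pos: [0.5903, 0.0268, 0.0199]
ee_rot: [0.702, 0.083, 0.702, -0.083]
contact_force: [0.0, 0.1, -0.5]
width: -0.0
```

>>> arm_command(
  motion=[
    {"claw": 0, "linear": [0, -0.005, 0.006], "yaw": 0},
    {"claw": 0, "linear": [0, -0.005, 0.006], "yaw": 0},
    {"claw": 0, "linear": [0, -0.005, 0.006], "yaw": 0},
    {"claw": 0, "linear": [0, -0.005, 0.006], "yaw": 0},
    {"claw": 0, "linear": [0, -0.005, 0.006], "yaw": 0},
    {"claw": 0, "linear": [0, -0.005, 0.006], "yaw": 0},
    {"claw": 0, "linear": [0, 0, 0], "yaw": 0},
    {"claw": 0, "linear": [0, 0, 0], "yaw": 0},
  ],
)

```text
time: 3.87
eef_pos: [0.619, -0.0116, 0.0203]
ee_rot: [0.702, 0.083, 0.702, -0.084]
contact_force: [-0.1, 0.4, 0.1]
width: -0.0002
```

>>> arm_command(
  motion=[
    {"claw": 0, "linear": [0, -0.005, 0.006], "yaw": 0},
    {"claw": 0, "linear": [0, -0.005, 0.006], "yaw": 0},
    {"claw": 0, "linear": [0, -0.005, 0.006], "yaw": 0},
    {"claw": 0, "linear": [0, -0.005, 0.006], "yaw": 0},
    {"claw": 0, "linear": [0, -0.005, 0.006], "yaw": 0},
    {"claw": 0, "linear": [0, -0.005, 0.006], "yaw": 0},
    {"claw": 0, "linear": [0, 0, 0], "yaw": 0},
    {"claw": 0, "linear": [0, 0, 0], "yaw": 0},
  ],
)

```text
time: 4.53
eef_pos: [0.6472, -0.0492, 0.0204]
ee_rot: [0.702, 0.083, 0.702, -0.084]
contact_force: [-0.9, -0.0, -1.0]
width: -0.0002
```

```bash
python3 - <<'E'
from h import *
a=snap('top','top2')['pixels'];b=snap('side','side2')['pixels']
im=np.hstack([cv2.resize(x[60:310,200:440] if i==0 else x[60:310,180:420],(400,416)) for i,x in enumerate((a,b))])
cv2.imwrite('pics/c2.png',im[:,:,::-1])
E
```

```text
(no output)
```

View pics/c2.png

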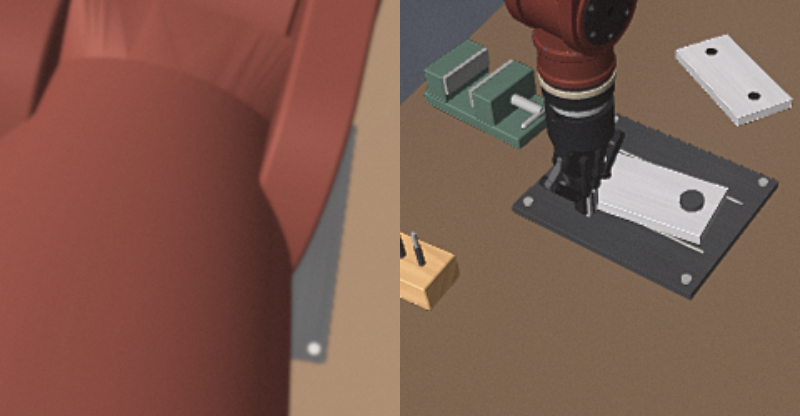

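The plate has swung nearly square, and in the side view its long edge is just short of parallel with the scribed line. I push a little more, then measure.

>>> arm_command(
  motion=[
    {"claw": 0, "linear": [0, -0.004, 0.004], "yaw": 0},
    {"claw": 0, "linear": [0, -0.004, 0.004], "yaw": 0},
    {"claw": 0, "linear": [0, -0.002, 0.004], "yaw": 0},
    {"claw": 0, "linear": [0, 0, 0], "yaw": 0},
    {"claw": 0, "linear": [0, 0, 0], "yaw": 0},
  ],
)

```text
time: 5.05
eef_pos: [0.6563, -0.0613, 0.0204]
ee_rot: [0.702, 0.083, 0.702, -0.083]
contact_force: [0.2, 0.4, -0.8]
width: 0.0002
```

```bash
python3 - <<'E'
from h import *
b=snap('side','side3')['pixels']
cv2.imwrite('pics/c3.png',cv2.resize(b[120:250,240:420],None,fx=4.4,fy=4.4,interpolation=cv2.INTER_CUBIC)[:,:,::-1])
E
```

```text
(no output)
```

View pics/c3.png

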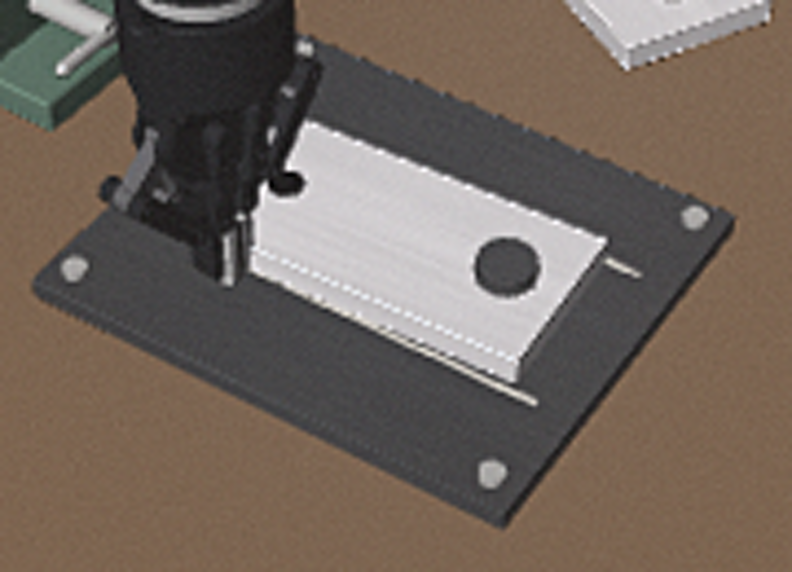

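```bash
python3 - <<'E'
from h import *
def a(p,q,z):
    P,Q=[pt('side3',240+u/4.4,120+v/4.4,z) for u,v in(p,q)];d=P-Q;return P.round(3),Q.round(3),np.arctan2(d[1],d[0]).round(4)
print('plate far',a((305,123),(606,241),.0285));print('plate near',a((260,253),(521,361),.0285))
print('base near',a((36,288),(500,523),.012)); print('line near',a((320,300),(537,402),.012))
print('base far',a((310,38),(735,217),.012))
E
```

```text
plate far (array([ 0.66 , -0.159,  0.028]), array([ 0.496, -0.143,  0.028]), np.float64(-0.1004))
plate near (array([ 0.64 , -0.069,  0.028]), array([ 0.504, -0.056,  0.028]), np.float64(-0.0943))
base near (array([ 0.733, -0.019,  0.012]), array([0.482, 0.02 , 0.012]), np.float64(-0.1542))
line near (array([ 0.608, -0.067,  0.012]), array([ 0.493, -0.05 ,  0.012]), np.float64(-0.1459))
base far (array([ 0.695, -0.237,  0.012]), array([ 0.45 , -0.2  ,  0.012]), np.float64(-0.1505))
```

The heading is about +0.05 rad (plate −0.097, base −0.15). I push 5 mm more, then back off and lift.

>>> arm_command(
  motion=[
    {"claw": 0, "linear": [0, -0.003, 0], "yaw": 0},
    {"claw": 0, "linear": [0, -0.002, 0], "yaw": 0},
    {"claw": 0, "linear": [0, 0, 0], "yaw": 0},
    {"claw": 0, "linear": [0, 0, 0], "yaw": 0},
  ],
)

```text
time: 5.43
eef_pos: [0.655, -0.0659, 0.0205]
ee_rot: [0.702, 0.083, 0.702, -0.083]
contact_force: [1.8, 0.7, 1.5]
width: 0.0001
```

>>> arm_command(
  motion=[
    {"claw": 0, "linear": [0, 0.015, 0], "yaw": 0},
    {"claw": 0, "linear": [0, 0.02, 0], "yaw": 0},
    {"claw": 0, "linear": [-0.03, 0, 0], "yaw": 0},
    {"claw": 0, "linear": [-0.04, 0, 0], "yaw": 0},
    {"claw": 0, "linear": [-0.04, 0, 0], "yaw": 0},
    {"claw": 0, "linear": [-0.04, 0, 0], "yaw": 0},
    {"claw": 0, "linear": [-0.04, 0, 0], "yaw": 0},
    {"claw": 0, "linear": [0, 0, 0], "yaw": 0},
  ],
)

```text
time: 6.1
eef_pos: [0.6658, -0.0317, 0.2201]
ee_rot: [0.706, 0.082, 0.698, -0.084]
contact_force: [0.8, -0.1, 2.0]
width: -0.0
```

>>> arm_command(
  motion=[
    {"claw": 0, "linear": [0, 0.03, -0.025], "yaw": 0},
    {"claw": 0, "linear": [0, 0.03, -0.025], "yaw": 0},
    {"claw": 0, "linear": [0, 0.03, -0.025], "yaw": 0},
    {"claw": 0, "linear": [0, 0.03, -0.025], "yaw": 0},
    {"claw": 0, "linear": [0, 0.03, -0.025], "yaw": 0},
    {"claw": 0, "linear": [0, 0.03, -0.025], "yaw": 0},
    {"claw": 0, "linear": [0, 0, 0], "yaw": 0},
    {"claw": 0, "linear": [0, 0, 0], "yaw": 0},
  ],
)

```text
time: 6.77
eef_pos: [0.558, 0.1807, 0.2103]
ee_rot: [0.702, 0.082, 0.702, -0.082]
contact_force: [1.1, -0.7, -0.1]
width: -0.0001
```

```bash
python3 - <<'E'
from h import *
a=snap('top','top4')['pixels'];b=snap('side','side4')['pixels']
cv2.imwrite('pics/c4.png',cv2.resize(b[120:250,240:420],None,fx=4.4,fy=4.4,interpolation=cv2.INTER_CUBIC)[:,:,::-1])
E
```

```text
(no output)
```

View pics/c4.png

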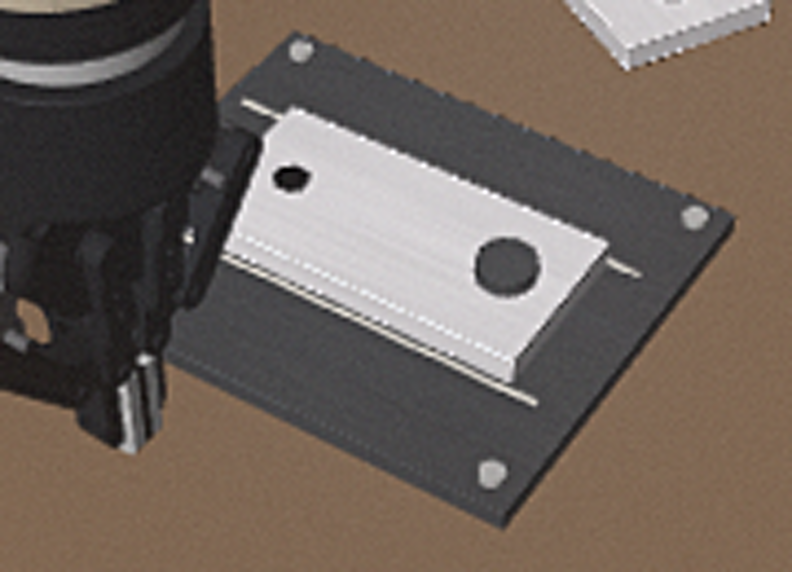

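View pics/top4.png

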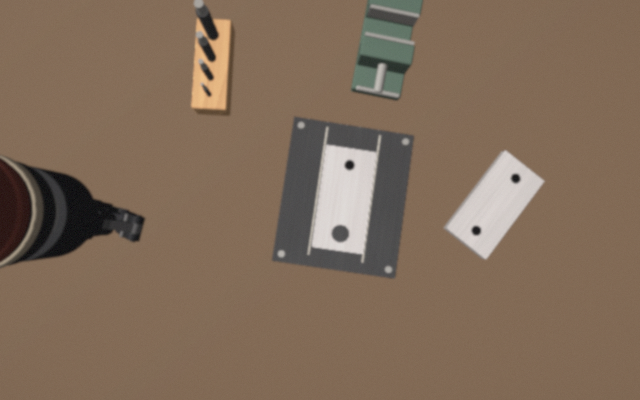

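The plate now lies between the scribed lines. In the top view its edges run from (326,146) to (312,248) and from (376,151) to (365,254), about parallel to the lines. The loose plate has the same pixels as before and the arm is clear. I check the heading, then hand in.

```bash
python3 - <<'E'
from h import *
def a(p,q,z):
    d=pt('top4',*p,z)-pt('top4',*q,z);return np.arctan2(d[1],d[0]).round(3)
print(a((326,146),(312,248),.0285),a((376,151),(365,254),.0285),a((327,127),(309,254),.012),a((379,136),(363,262),.012))
A=np.load('pics/top0.npz')['pixels'].astype(int);B=np.load('pics/top4.npz')['pixels'].astype(int)
print('loose diff',abs(A-B)[140:270,435:555].max())
o=get_obs();print(o['time'],abs(o['qvel']).max(),o['contact_force']);sign_off()
E
```

```text
-0.139 -0.118 -0.143 -0.138
loose diff 9
6.8667 0.026757967597133038 [ 0.15295682 -0.60840797  0.20569779]
the job is handed in; nothing more can be done
```

The pinned plate now lies square between the two scribed lines, and I handed the job in at 6.9 s of the 32 s allowed. I pushed it near its free end with the shut fingers, added a small corrective push, then backed off and lifted clear.

- **Heading:** in the last top view the plate's long edges are at −0.139 and −0.118 rad, and the scribed lines are at −0.143 and −0.138 rad. That leaves a heading of about +0.01 rad, against a limit of 0.175 rad.
- **Loose plate:** its part of the picture did not change beyond noise, so it was not moved.
- **Arm:** it was clear of everything, with force readings at noise level. Joint speeds were still up to 0.027 rad/s, so it was not perfectly still at hand-in.
- **Disagreements:** the side camera placed the pin about 7 mm from where the top camera did. It also put the fixture's heading about 0.01 rad different. Neither matters at this tolerance.

I did not measure the plate's own speed directly, and the hand-in reports no verdict.

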